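# Rock a stuck cartridge out of the knife sharpener

## Task

The sharpening cartridge with the U-shaped notch in the top of its grip is stuck in the knife sharpener; leave the plain one in place. Take it by its grip and work it loose by rocking it a few degrees side to side along the length of the sharpener while easing it up; a straight pull would lift the sharpener's housing off its base, and the housing must stay down. Finish while holding the cartridge in the gripper, upright and still, just clear above the bay it came out of, a finger's breadth or so, and do not let go; do not disturb the things standing around.

Things in the scene. Friction and masses are not known exactly. Their poses are not given: they have to be found in the camera images.
- notched_grip (a point): Centre of the grip of the black cartridge to take out (120 g). The grip is an upright tab 14 mm thick (x), 40 wide (y), 46 high, with a U notch 16 mm wide, 17 deep cut through the middle of its top edge. This point is in the solid part, 24 mm below the tab's top, 22 mm above the body and, seated, 24 mm above the housing's top. x across the thickness (grip across x), y along the sharpener, z up.
- notched_foot (a point): Centre of the underside of the notched cartridge, 54 mm below notched_grip; same axes. Its body below the tab is 22 (x) x 50 (y) x 32 mm high; seated, 30 mm of it is in the bay, so this point is 30 mm below the housing's top. Rock it about its x axis, so that it leans to +y and -y.
- plain_grip (a point): The same point of the other cartridge: same size and colour, but with a flat-topped tab without a notch. It stays seated in the other bay. Which cartridge is in which bay varies.
- plain_foot (a point): Centre of the underside of the plain cartridge, 54 mm below plain_grip.
- bay_a (a point): Centre of the mouth of one bay, level with the housing's top, 56 mm above the worktop. Bay: 26 (x) x 68 (y) mm, 30 deep. Sprung rubber noses 8 mm below the top press on the cartridge's two end faces (+y and -y), each dragging with about 9 N: a straight pull takes about 18 N. Tilting sends one end up and the other down or holds it, so the drags cancel. x across the housing, y along it, z up.
- bay_b (a point): The same point of the other bay, 100 mm away along y. Rocking 0.1 to 0.15 rad each way about the x axis through a point 8 mm below the mouth, rising 2 to 3 mm with each swing from side to side (13 swings or so), frees the cartridge; the noses let go after it has risen 22 to 26 mm.
- housing (a joint): How far the housing (grey block 70 x 196 x 50 mm high, holding both bays) has risen off its fixed base plate, in m; 0 = resting on it. It weighs 0.65 kg and is held down only by its weight, that of the other cartridge and 1 N of friction, about 9 N in all; it falls back if let go.
- salt: white lidded deli cup, 66 x 66 x 60 mm, behind the sharpener; origin at the centre of its underside; a bystander, leave it alone.
- jar: square spice jar with yellow cap, 45 x 44 x 100 mm, behind the sharpener; origin at the centre of its underside; a bystander, leave it alone.
- pepper_shaker: shaker with metal cap, 44 x 44 x 90 mm, at the front right; origin at the centre of its underside; a bystander, leave it alone.
- tin_small: small tin, 57 mm across, 72 mm high, at the left; origin at the centre of its underside; a bystander, leave it alone.
- cup_garlic: pale lidded deli cup, 66 x 66 x 60 mm, at the front left; origin at the centre of its underside; a bystander, leave it alone.
- notched: The notched cartridge as a body; origin and axes as notched_foot.
- plain: The plain cartridge as a body; origin and axes as plain_foot.
- base: The sharpener's fixed base plate, 96 mm across (x), 6 mm thick, reaching from 111 mm on its -y side to 139 mm on its +y side, which carries the housing; origin under the middle of the housing, on the worktop, y along the sharpener.
- rest: Knife rest: a fixed sloping steel plate 60 x 40 x 4 mm on the base plate beside the housing's +y end, top edge 33 mm above the worktop; origin in the middle of its underside. Its z axis is square to the plate and leans 0.7 rad from vertical towards the sharpener's +y end.
Things that resemble listed ones, but are neither listed nor needed, are in the scene too. What is shaped like the notched but pink is not meant.

How it is judged (in metres and radians):
On the way, in this order (a step that is already met when the one before it is completed fails the run):
1. the notched cartridge, held and with its foot still in the bay, leans at least 2 degrees towards the knife rest's end (angle between the z axis of rest and the z axis of notched_foot, either way round below 0.665 rad and z of notched_foot in the frame of bay_a below -0.006 m and contact force between the fingers and notched above 1 N), for 0.02 s.
2. the notched cartridge, held and with its foot still in the bay, leans at least 2 degrees away from the knife rest's end (angle between the z axis of rest and the z axis of notched_foot, either way round above 0.735 rad and z of notched_foot in the frame of bay_a below -0.006 m and contact force between the fingers and notched above 1 N), for 0.02 s.
At the end, for the whole second after the job is handed in: The fingers hold the notched cartridge still, within 11 degrees of upright, its underside 3 to 45 mm above the housing top, within 30 mm of a bay's middle, touching neither sharpener nor plain cartridge, which is still seated (10 mm); the housing is down on its base (z of notched_foot in the frame of bay_a between 0.003 and 0.045 m and (horizontal distance between notched_foot and bay_a below 0.03 m or horizontal distance between notched_foot and bay_b below 0.03 m) and angle between notched_foot's own z axis and vertical below 0.2 rad and linear speed of notched below 0.02 m/s and contact force between the fingers and notched above 2 N and contact force between each of base, plain and notched below 0.1 N and z of plain_foot in the frame of bay_a below -0.024 m and distance of plain_grip from where it was at the start of the episode below 0.01 m and value of joint housing below 0.003 m); the arm keeps its last pose, push and grip.
It fails at once if the housing is lifted more than 5 mm off its base (value of joint housing above 0.005 m).
It fails at once if the plain cartridge is pulled up more than 8 mm (z of plain_foot in the frame of bay_a above -0.022 m).
It fails at once if a cup, jar, shaker or tin standing around is moved more than 3 cm (distance of any of salt, jar, pepper_shaker, tin_small, cup_garlic from where it was at the start of the episode above 0.03 m).
It also fails if it takes over 40 s, if anything falls off the work surface, if the arm or the gripper's body presses on something with over 40 N, if the wrist force passes 120 N, or if a joint passes its speed limit or range.

## Robot

A 6-joint arm with a two-finger parallel gripper is mounted at the origin on a cart in front of the work surface, level with it; the furniture and walls round the work are solid. World frame = base frame: x ahead of the robot, y to its left, z up, the work surface at z = 0. Lengths are in mm, angles in rad, forces in N, time in s.
With the tool pointing down it reaches from about 350 to 975 mm from the base axis. Payload 7.1 kg.
Tool frame: the origin (TCP) lies midway between the tips of the shut fingers; the grasp point (between the pads) lies ctrl.tcp_to_grasp behind it (ctrl.tcp_to_grasp is the distance from the TCP to the grasp point, in mm); z points along the fingers, y is the direction in which the jaws open and shut (so a half turn about z gives the same grasp; the last joint's range is limited). The gripper opens to 88 mm and grips with 3 to 60 N. Pads are 20 mm wide; open, the fingers measure 115 mm over their backs; the gripper's body (75 mm by 178 mm) begins 61 mm behind the grasp point.
Start: joints at [1.289, 0.423, 1.63, -0, 1.089, -0.019], TCP at [162.334, 603.533, 188.675] pointing down, gripper open.
Joint ranges: [-3, 3], [-0.9, 2.11], [0.09, 2.58], [-1.31, 4.45], [0.11, 2.69], [-2.54, 2.54]. Speed limits (rad/s): [2.39, 2.39, 3.01, 3.14, 3.14, 3.14].

## Interface

Orientations are given as a rotation vector (axis times angle).
In Python, from workcell import ctrl gives the robot as it stands.
- The arm moves only by the tool play_rows, never from a script. Its argument "increments" is text: rows parted by semicolons, each of 5 numbers parted by spaces: the opening, from 0 (shut) to 1 (fully open), then the shift along the world's x, y, z in m, then the turn about the world's z in degrees. A call has 1 to 20 rows; each row shifts and turns the commanded pose from where the row before left it; what a row does not reach is not made up. A row lasts 1/10 s, in which the tool goes at most 50 mm and 8.59 degrees, less where a joint would pass 70% of its speed; a pose out of reach is approached as far as the arm can. A call is refused whole if a number of a shift passes 0.05 or a number of a turn 8.59, either way. A call with a gripper value outside its range is refused whole. The fingers move at their own pace and stop on an object; the grip force is fixed at half the most. Time passes only in rows, so rows that do not move let the fingers close. It gives the time, the measured TCP pose, the force and the opening at its end, in the units of the state.
- ctrl.get_obs(): the state, without advancing time (a new reading comes with each control period).
- ctrl.get_image(name): name is "side" or "top"; returns a dict with "img" (384x512x3 uint8, red, green, blue), "range_z" (384x512 float32, mm along the optical axis (not along the pixel's ray), 0 where there is no reading), "vertical_fov" (degrees; the focal length in pixels is half the picture's height over the tangent of half this angle, whatever the lens; pixels are square), "cx", "cy" (the principal point, pixels), "origin" and "attitude" of the camera in the world. Camera axes: x right, y down, z forward; pixel columns grow to the right and rows downward; lengths in mm; the calibration is good to about 2 mm. A picture is of the moment at which its call begins.
- ctrl.close_job(): hands the job in, once; it reports no verdict.
The state is a dict: "t": time; "qpos": joint angles; "qvel": joint speeds; "joint_torque": joint torques, N m; "ee_pos": TCP position; "orientation": TCP orientation; "ft_force": force on the tool from outside, world axes, zero at the start; "moment": the same for the moment, N m; "width": finger opening in mm.
Only numpy, scipy, OpenCV 4.12 (cv2) and the standard library are available. Lean on these libraries where they do the work, as an engineer would, in place of code of your own. Each camera call takes 0.05 s, during which the arm holds its last target. There are 200 camera calls.

## Working session

There is one attempt and no reset: what is moved stays moved. The work goes in short steps, Python scripts to look and compute and a tool call to move; the robot and the scene stay as the last step left them, time stands still between calls to the robot, and variables do not carry over. Pictures are saved under pics/ and viewed, on a budget of 10 in all, crops included, one or two more only if the job needs it, and the job is handed in when it is done.

Besides the shell and the picture viewer there is one more tool, called after "Call:" by a JSON object that holds its "api" and its "payload". play_rows: Moves the arm, as the interface text tells. Its arguments: {"type":"object","properties":{"increments":{"type":"string"}},"required":["increments"]}

```bash
mkdir -p pics; cat > h.py <<'E'
import numpy as np, cv2
from scipy.spatial.transform import Rotation as R
from workcell import ctrl
def cam(n):
    d=ctrl.get_image(n); d['f']=d['img'].shape[0]/2/np.tan(np.radians(d['vertical_fov'])/2)
    a=np.array(d['attitude'],float); d['R']=a if a.shape==(3,3) else R.from_rotvec(a).as_matrix()
    d['o']=np.array(d['origin'],float); return d
def pts(d):
    h,w=d['range_z'].shape; v,u=np.mgrid[:h,:w]; z=d['range_z']
    c=np.stack([(u-d['cx'])/d['f']*z,(v-d['cy'])/d['f']*z,z],-1)
    return c@d['R'].T+d['o']
def save(d,name,box=None,s=1):
    im=d['img'][...,::-1]
    if box: im=im[box[1]:box[3],box[0]:box[2]]
    cv2.imwrite('pics/'+name,cv2.resize(im,None,fx=s,fy=s,interpolation=cv2.INTER_CUBIC))
E
python3 - <<'E'
from h import *
a=cam('side');b=cam('top')
im=np.vstack([a['img'],b['img']])
cv2.imwrite('pics/a.png',cv2.resize(a['img'][...,::-1],None,fx=1.5,fy=1.5));cv2.imwrite('pics/b.png',cv2.resize(b['img'][...,::-1],None,fx=1.5,fy=1.5))
for d in(a,b): print(d['attitude'],d['o'],d['f'],d['cx'],d['cy'])
print(ctrl.get_obs(),ctrl.tcp_to_grasp)
E
```

```text
[-1.96562294  0.26106888 -0.19548723] [  179.7580862  -1135.20471835   601.35133434] 407.3696000276537 257.3025918318143 198.1623710393514
[-2.13911493  2.18116053 -0.09565026] [ 394.35448586    7.98925515 1177.69258851] 390.85043565801305 259.01750552122724 191.8498828740255
{'t': 0.1, 'qpos': array([ 1.28897121e+00,  4.23768290e-01,  1.63059150e+00, -2.37319698e-06,
        1.08860963e+00, -1.90097862e-02]), 'qvel': array([-0.00049217, -0.00356338, -0.00073738,  0.00035161,  0.00063144,
        0.0014913 ]), 'joint_torque': array([-2.43609811e-04, -5.45613205e+01, -2.74324232e+01,  6.45122747e-02,
        1.88277400e-02, -5.29685394e-05]), 'ee_pos': array([162.20576881, 603.02185339, 187.98572461]), 'orientation': array([-4.11613688e-01, -3.11430423e+00,  2.13856380e-03]), 'ft_force': array([-0.5209466 ,  0.99700807, -0.23021507]), 'moment': array([0.03823884, 0.03696386, 0.00154907]), 'width': 87.87689266949269} 18.700000000000003
```

View pics/a.png

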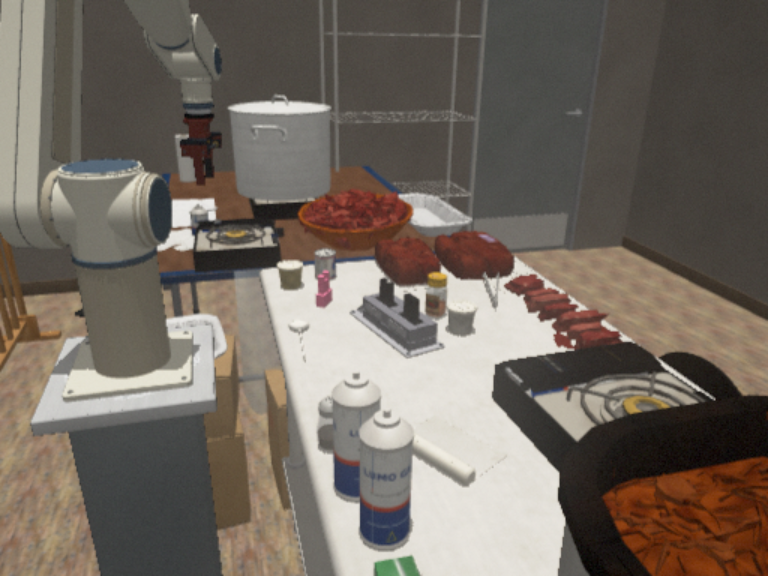

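View pics/b.png

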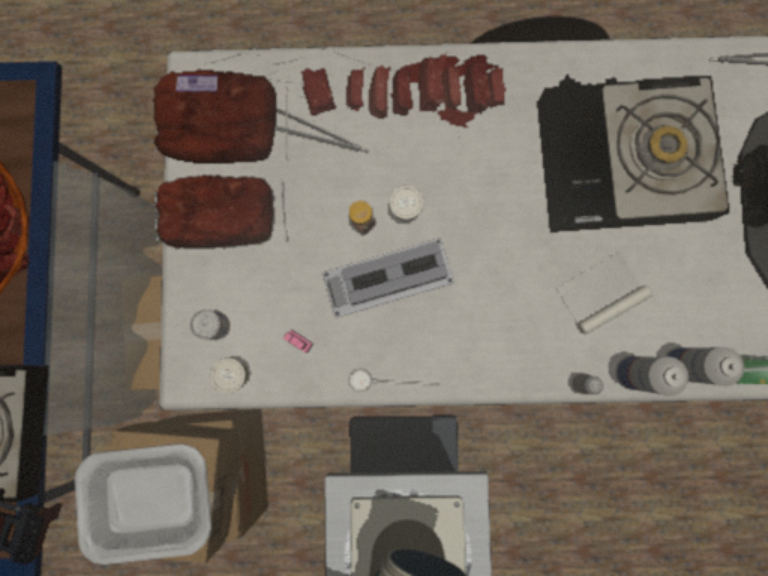

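The side picture shows the sharpener at about (400,315) and the top picture at (388,275), both at 1.5x. The knife rest is at its left (+y) end. There are two black tabs, at (370,280) and (420,264) in the top view, and a pink decoy at (298,341). Next come an enlarged crop and the measurement.

```bash
cat > m.py <<'E'
from h import *
a=cam('side');b=cam('top')
A=cv2.resize(a['img'][175:240,225:305,::-1],None,fx=5,fy=5,interpolation=cv2.INTER_CUBIC)
B=cv2.resize(b['img'][150:220,205:310,::-1],None,fx=5,fy=5,interpolation=cv2.INTER_CUBIC)
w=max(A.shape[1],B.shape[1]);pad=lambda x:cv2.copyMakeBorder(x,0,0,0,w-x.shape[1],cv2.BORDER_CONSTANT)
cv2.imwrite('pics/c.png',np.vstack([pad(A),pad(B)])[:,:800])
for n,d in(('side',a),('top',b)):
    P=pts(d);ok=d['range_z']>0
    x,y,z=P[...,0],P[...,1],P[...,2]
    print(n,'table z',np.median(z[ok&(abs(z)<12)&(x>300)&(x<900)]))
    reg=ok&(x>350)&(x<750)&(y>-200)&(y<250)
    # housing top: z~56, tab tops z~102
    g=d['img'].max(-1)
    m=(reg&(abs(z-56)<8)&(g>70)).astype(np.uint8)
    k,L,S,C=cv2.connectedComponentsWithStats(m)
    for i in np.argsort(-S[1:,4])[:2]+1:
        q=P[L==i]; r=cv2.minAreaRect(q[:,:2].astype(np.float32)); print(' housing',S[i],r,np.median(q[:,2]))
    m=(reg&(z>68)&(z<115)&(g<70)).astype(np.uint8)
    k,L,S,C=cv2.connectedComponentsWithStats(m)
    for i in range(1,k):
        if S[i,4]>8:
            q=P[L==i]; r=cv2.minAreaRect(q[:,:2].astype(np.float32)); print(' tab',S[i],C[i],r,np.percentile(q[:,2],[5,50,95]),np.median(q,0))
E
python3 m.py
```

```text
side table z -0.7072694057844728
 housing [242 196  50  26 452] ((540.80859375, 12.989700317382812), (73.48946380615234, 199.05682373046875), 15.741277694702148) 54.663747530461364
 housing [298 200  20  12 179] ((676.6630249023438, -12.80495834350586), (66.19611358642578, 61.87376022338867), 68.2138900756836) 58.41532865436341
 tab [254 186   8  14  85] [257.43529412 192.65882353] ((525.4131469726562, 58.20709991455078), (14.87448787689209, 38.90969467163086), 13.438080787658691) [ 69.84808433  85.78712767 103.89841217] [525.18611973  51.53967966  85.78712767]
 tab [270 196   9  16 110] [274.         203.28181818] ((552.5648803710938, -36.55453109741211), (14.617916107177734, 42.09226608276367), 13.454054832458496) [ 69.33645917  87.77630184 102.87240176] [550.67603281 -41.91067806  87.77630184]
top table z -0.06506002614548834
 housing [ 228  161   71   41 1236] ((543.5908203125, 12.546287536621094), (71.3488540649414, 195.92135620117188), 15.290993690490723) 55.674337404325684
 housing [260 124  23  22 392] ((679.4840698242188, -13.37405014038086), (64.27930450439453, 63.289493560791016), 89.1826171875) 59.64027433189358
 tab [273 171  15   9  85] [280.01176471 174.74117647] ((555.62939453125, -35.56239318847656), (11.880537033081055, 39.57654571533203), 15.057679176330566) [ 74.79235142 103.00625683 106.40015344] [554.17909633 -35.09669979 103.00625683]
 tab [239 181  15   9  82] [245.98780488 184.75609756] ((530.3643798828125, 60.61105728149414), (14.043092727661133, 38.72248840332031), 14.684768676757812) [ 74.02640186  91.82918212 105.5282098 ] [528.69758689  60.47090792  91.82918212]
```

View pics/c.png

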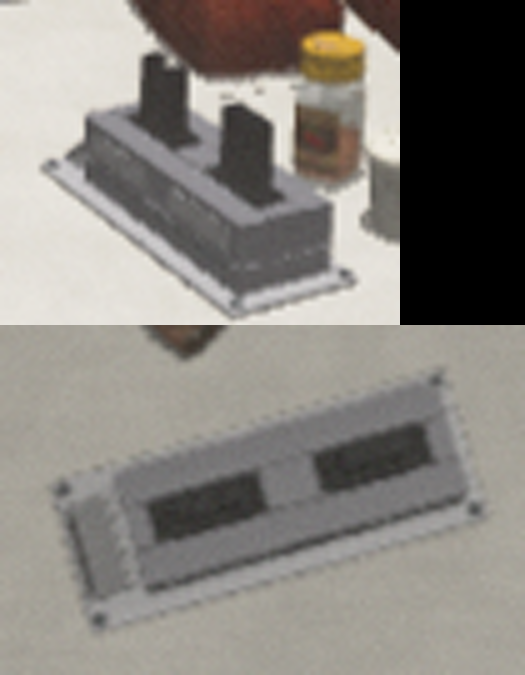

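In the side crop the far tab, at full-resolution (257,192), has a visible U notch in its top. The near tab at (274,203) is flat, and the pink one is not on the sharpener. The far tab also shows a lower top-view depth, with a median z of 92 against 103. So the notched cartridge is the +y one next to the knife rest, at about (530, 60.7), and the sharpener's yaw is about 15.2°. Now I move above it and turn the jaws by about -59.7°.

Call:
{"api": "play_rows", "payload": {"increments": "1 0.0184 -0.0271 0.012 -2.985;1 0.0184 -0.0271 0.012 -2.985;1 0.0184 -0.0271 0.012 -2.985;1 0.0184 -0.0271 0.012 -2.985;1 0.0184 -0.0271 0.012 -2.985;1 0.0184 -0.0271 0 -2.985;1 0.0184 -0.0271 0 -2.985;1 0.0184 -0.0271 0 -2.985;1 0.0184 -0.0271 0 -2.985;1 0.0184 -0.0271 0 -2.985;1 0.0184 -0.0271 0 -2.985;1 0.0184 -0.0271 0 -2.985;1 0.0184 -0.0271 0 -2.985;1 0.0184 -0.0271 0 -2.985;1 0.0184 -0.0271 0 -2.985;1 0.0184 -0.0271 0 -2.985;1 0.0184 -0.0271 0 -2.985;1 0.0184 -0.0271 -0.01 -2.985;1 0.0184 -0.0271 -0.01 -2.985;1 0.0184 -0.0271 -0.01 -2.985"}}

```text
t: 2.2
ee_pos: [530.9, 60.3, 218.3]
orientation: [1.91, 2.494, 0.0]
ft_force: [1.1, -0.2, 0.6]
width: 87.7
```

Call:
{"api": "play_rows", "payload": {"increments": "1 0 0 -0.03 0;1 -0.0005 0.0004 -0.03 0;1 0 0 -0.03 0;1 0 0 -0.025 0;1 0 0 -0.02 0;1 0 0 -0.01 0;1 0 0 -0.0075 0;1 0 0 0 0;1 0 0 0 0"}}

```text
t: 3.1
ee_pos: [530.4, 62.0, 66.8]
orientation: [1.907, 2.496, 0.001]
ft_force: [0.7, -0.2, 0.1]
width: 87.3
```

```bash
python3 - <<'E'
from h import *
a=cam('side');save(a,'d.png',(215,130,315,240),5)
print(ctrl.get_obs()['ee_pos'],ctrl.get_obs()['ft_force'])
E
```

```text
[530.56022046  62.0132325   67.02832548] [-0.23271131  0.26219209 -0.01240283]
```

View pics/d.png

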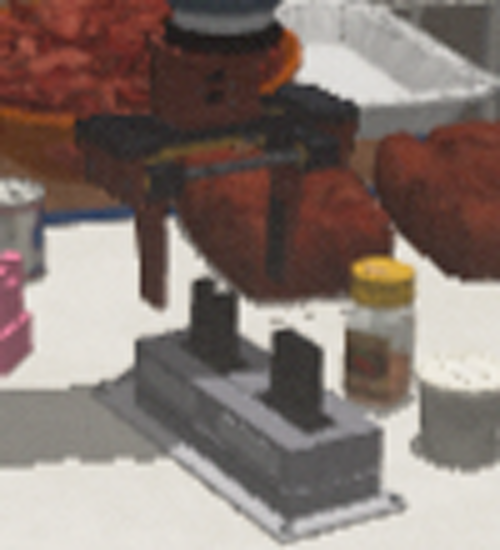

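The picture shows fingertips at crop (153,305) and (275,275). Their midpoint lies at the tab's top, which is higher than a TCP of z=67 would put it. I'll check with the depth.

```bash
python3 - <<'E'
from h import *
a=cam('side');P=pts(a)
for u,v in((245,186),(245,189),(246,190),(269,180),(270,183),(270,184)): print(u,v,P[v,u].round(1),a['img'][v,u])
b=cam('top');P=pts(b);x,y,z=[P[...,i] for i in range(3)]
m=(b['range_z']>0)&(z>60)&(abs(x-530)<150)&(abs(y-60)<150)
print(ctrl.get_obs()['ee_pos'],ctrl.get_obs()['qpos'])
save(a,'e1.png',(215,130,315,240),5);save(b,'e.png',(180,110,330,240),5)
E
```

```text
245 186 [480.2  44.2 118.9] [75 57 53]
245 189 [480.   43.4 108.8] [75 57 53]
246 190 [481.7  37.  107.8] [77 54 51]
269 180 [571.1  77.1 119.4] [54 50 48]
270 183 [574.6  76.  108.8] [51 46 40]
270 184 [572.5  69.3 107.9] [52 49 48]
[530.51077763  62.00820253  67.06790876] [ 9.40808102e-02  4.68705959e-01  1.90999895e+00 -1.39480926e-05
  7.61234095e-01 -1.71966760e-01]
```

View pics/e.png

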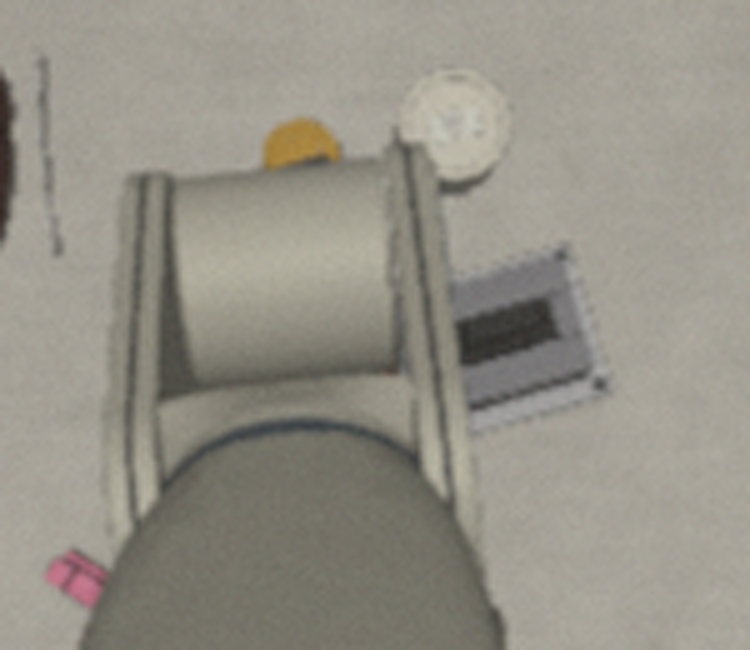

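```bash
python3 - <<'E'
from h import *
a=cam('side');P=pts(a)
for u in (245,270,258,238):
    print(u,[(v,*P[v,u].round(0).astype(int)) for v in range(140,194,4)])
P0=P
E
```

```text
245 [(140, np.int64(486), np.int64(69), np.int64(264)), (144, np.int64(485), np.int64(67), np.int64(251)), (148, np.int64(486), np.int64(71), np.int64(237)), (152, np.int64(488), np.int64(75), np.int64(223)), (156, np.int64(478), np.int64(37), np.int64(222)), (160, np.int64(470), np.int64(8), np.int64(219)), (164, np.int64(471), np.int64(11), np.int64(205)), (168, np.int64(472), np.int64(14), np.int64(191)), (172, np.int64(479), np.int64(42), np.int64(167)), (176, np.int64(479), np.int64(40), np.int64(155)), (180, np.int64(478), np.int64(36), np.int64(143)), (184, np.int64(481), np.int64(46), np.int64(125)), (188, np.int64(481), np.int64(46), np.int64(111)), (192, np.int64(539), np.int64(277), np.int64(-1))]
270 [(140, np.int64(869), np.int64(1003), np.int64(-7)), (144, np.int64(841), np.int64(914), np.int64(-4)), (148, np.int64(578), np.int64(99), np.int64(223)), (152, np.int64(575), np.int64(88), np.int64(213)), (156, np.int64(573), np.int64(82), np.int64(201)), (160, np.int64(571), np.int64(74), np.int64(190)), (164, np.int64(573), np.int64(77), np.int64(175)), (168, np.int64(573)
[... 1074 characters left out ...]
663), np.int64(918), np.int64(28)), (144, np.int64(659), np.int64(900), np.int64(11)), (148, np.int64(642), np.int64(829), np.int64(11)), (152, np.int64(642), np.int64(829), np.int64(-11)), (156, np.int64(456), np.int64(37), np.int64(223)), (160, np.int64(450), np.int64(13), np.int64(218)), (164, np.int64(455), np.int64(33), np.int64(199)), (168, np.int64(454), np.int64(31), np.int64(186)), (172, np.int64(644), np.int64(840), np.int64(-124)), (176, np.int64(554), np.int64(458), np.int64(-2)), (180, np.int64(542), np.int64(406), np.int64(0)), (184, np.int64(533), np.int64(365), np.int64(-1)), (188, np.int64(523), np.int64(324), np.int64(-2)), (192, np.int64(514), np.int64(287), np.int64(-3))]
```

The depth puts the fingertips at z≈105 and the body's underside at about 185, so the real tips are about 38 mm above the reported TCP. I'll trust the picture, lower by 20 mm, and compare again.

Call:
{"api": "play_rows", "payload": {"increments": "1 0 0 -0.01 0;1 0 0 -0.01 0;1 0 0 0 0;1 0 0 0 0"}}

```text
t: 3.7
ee_pos: [529.3, 61.9, 45.5]
orientation: [-1.907, -2.496, 0.002]
ft_force: [0.7, -0.6, 0.2]
width: 87.9
```

```bash
python3 - <<'E'
from h import *
a=cam('side');P=pts(a)
for u in (244,245,246,268,269,270,271):
    print(u,[(v,*map(int,P[v,u].round())) for v in range(180,200,2)])
o=ctrl.get_obs();print(o['ee_pos'],o['ft_force'])
save(a,'f.png',(215,130,315,240),5)
E
```

```text
244 [(180, 474, 32, 144), (182, 476, 41, 134), (184, 476, 41, 127), (186, 477, 46, 118), (188, 477, 45, 112), (190, 477, 46, 104), (192, 477, 45, 98), (194, 479, 52, 88), (196, 479, 50, 82), (198, 490, 95, 55)]
245 [(180, 478, 37, 142), (182, 478, 36, 136), (184, 478, 35, 130), (186, 480, 42, 120), (188, 479, 41, 113), (190, 478, 37, 108), (192, 480, 44, 98), (194, 480, 42, 92), (196, 481, 46, 83), (198, 494, 96, 54)]
246 [(180, 481, 34, 143), (182, 481, 36, 136), (184, 482, 38, 128), (186, 482, 37, 122), (188, 483, 41, 113), (190, 483, 41, 106), (192, 482, 38, 100), (194, 483, 41, 92), (196, 482, 39, 86), (198, 482, 38, 79)]
268 [(180, 570, 86, 116), (182, 569, 80, 112), (184, 569, 81, 104), (186, 569, 81, 97), (188, 569, 80, 90), (190, 569, 78, 83), (192, 627, 258, -2), (194, 620, 236, -1), (196, 615, 220, -2), (198, 609, 199, -1)]
269 [(180, 570, 75, 120), (182, 571, 78, 112), (184, 571, 76, 106), (186, 569, 70, 101), (188, 569, 67, 95), (190, 571, 74, 85), (192, 631, 258, -2), (194, 624, 236, -1), (196, 618, 218, -1), (198, 614, 202, -3)]
270 [(180, 571, 66, 123), (182, 571, 66, 117), (184, 572, 68, 109), (186, 572, 68, 101), (188, 573, 68, 94), (190, 572, 65, 88), (192, 573, 67, 80), (194, 628, 237, -2), (196, 547, -13, 101), (198, 545, -21, 98)]
271 [(180, 575, 69, 122), (182, 574, 63, 117), (184, 576, 68, 108), (186, 575, 65, 102), (188, 180, -1135, 601), (190, 576, 67, 87), (192, 576, 65, 80), (194, 631, 233, -1), (196, 549, -18, 103), (198, 547, -25, 99)]
[529.62474706  61.93582374  45.82397365] [0.57279435 1.20958726 0.55605862]
```

View pics/f.png

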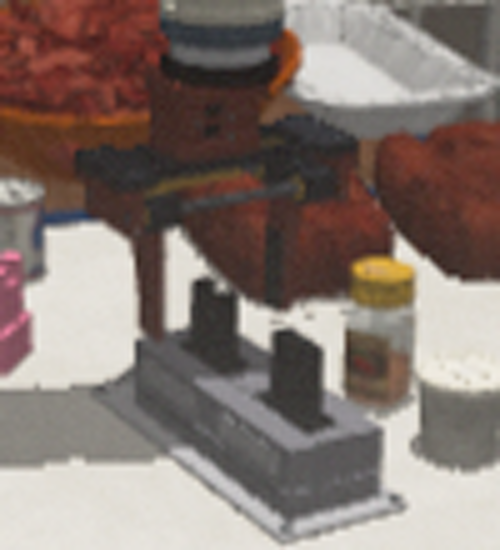

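The tips are now at z≈79 while ee reads 45.6, so the offset is about 33–38 mm. Either the fingers extend as they shut or the reading is off. I'll raise clear, shut in the air, and look.

Call:
{"api": "play_rows", "payload": {"increments": "1 0 0 0.03 0;0.15 0 0 0.03 0;0.15 0 0 0.02 0;0.15 0 0 0 0;0.15 0 0 0 0;0.15 0 0 0 0;0.15 0 0 0 0;0.15 0 0 0 0;0.15 0 0 0 0;0.15 0 0 0 0"}}

```text
t: 4.75
ee_pos: [529.7, 61.9, 125.8]
orientation: [-1.907, -2.496, 0.001]
ft_force: [0.5, -0.3, 0.9]
width: 19.2
```

```bash
python3 - <<'E'
from h import *
a=cam('side');P=pts(a)
o=ctrl.get_obs();print(o['ee_pos'],o['ft_force'],o['width'])
r=a['img'].astype(int)
for v in range(160,196,2): print(v,[(u,*map(int,P[v,u].round())) for u in range(240,276) if abs(P[v,u,1]-60)<60 and P[v,u,2]>106][::3])
save(a,'g.png',(215,130,315,240),5)
E
```

```text
[529.72411498  61.92525499 125.94222315] [ 1.32806515 -0.27521347 -0.52697344] 16.011359123204564
160 [(252, 507, 62, 199), (255, 513, 48, 203), (260, 537, 72, 193), (263, 542, 55, 198)]
162 [(252, 509, 68, 190), (255, 513, 48, 196), (260, 538, 74, 186), (263, 543, 58, 191)]
164 [(252, 508, 64, 184), (255, 514, 49, 189), (260, 536, 69, 181), (263, 543, 56, 184)]
166 [(252, 509, 68, 176), (255, 513, 46, 184), (260, 538, 75, 172), (263, 542, 56, 178)]
168 [(252, 509, 68, 170), (255, 514, 50, 175), (260, 538, 73, 166), (263, 542, 55, 172)]
170 [(252, 510, 70, 162), (255, 514, 50, 168), (260, 536, 68, 161), (263, 542, 54, 165)]
172 [(254, 512, 55, 160), (257, 520, 47, 162)]
174 []
176 []
178 []
180 []
182 []
184 []
186 []
188 []
190 []
192 []
194 []
```

View pics/g.png

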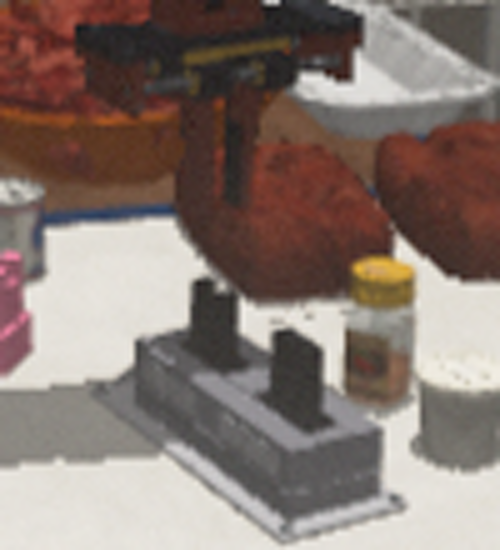

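The shut tips are at z≈160 and ee reads 126, so the reported z is about 34 mm low at any opening. The fingers are centred over the notched tab: crop columns 180–250 for the fingers and 191–238 for the tab share centre 215. I'll lower to ee z=30, which puts the real tips at about 64.

Call:
{"api": "play_rows", "payload": {"increments": "0.7 0 0 0 0;0.7 0 0 0 0;0.7 0 0 0 0;0.7 0 0 -0.02 0;0.7 0 0 -0.02 0;0.7 0 0 -0.02 0;0.7 0 0 -0.015 0;0.7 0 0 -0.012 0;0.7 0 0 -0.008 0;0.7 0 0 0 0;0.7 0 0 0 0"}}

```text
t: 5.9
ee_pos: [530.1, 62.0, 31.5]
orientation: [1.907, 2.496, 0.0]
ft_force: [-0.6, 0.4, -0.3]
width: 61.7
```

```bash
python3 - <<'E'
from h import *
a=cam('side');P=pts(a)
o=ctrl.get_obs();print(o['ee_pos'],o['ft_force'],o['width'])
save(a,'i.png',(215,130,315,240),5)
E
```

```text
[530.36093902  61.99543795  31.71799092] [ 1.0109425   0.66467523 -0.16320936] 61.07035365036072
```

View pics/i.png

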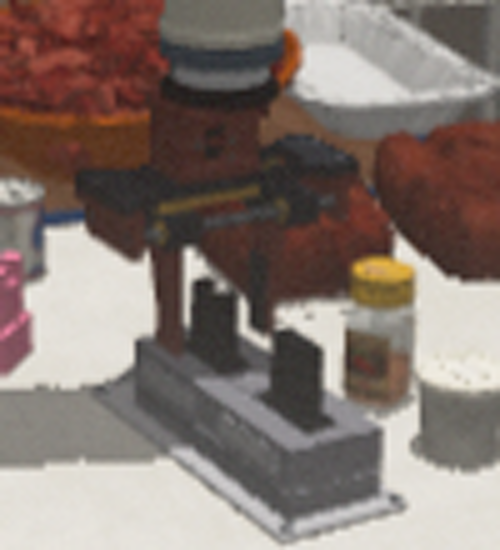

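The tips straddle the notched tab just above the housing top, at crop (170,352) and (262,330), with their midpoint on the tab. Closing.

Call:
{"api": "play_rows", "payload": {"increments": "0 0 0 0 0;0 0 0 0 0;0 0 0 0 0;0 0 0 0 0;0 0 0 0 0;0 0 0 0 0;0 0 0 0 0;0 0 0 0 0"}}

```text
t: 6.75
ee_pos: [529.6, 61.8, 31.2]
orientation: [-1.907, -2.496, 0.001]
ft_force: [-1.3, 0.4, 3.1]
width: 14.1
```

Call:
{"api": "play_rows", "payload": {"increments": "0 -0.0006 0.0022 0 0;0 -0.0006 0.0022 0 0;0 0 0 0 0;0 0 0 0 0"}}

```text
t: 7.15
ee_pos: [529.0, 64.3, 31.4]
orientation: [1.904, 2.496, -0.003]
ft_force: [0.2, -13.4, 3.0]
width: 13.6
```

```bash
cat > s.py <<'E'
from h import *
o=ctrl.get_obs()
print(o['t'],o['ee_pos'].round(2),'ori',o['orientation'].round(4),'F',o['ft_force'].round(1),'M',o['moment'].round(2),'w',round(o['width'],1))
c,s=np.cos(.265),np.sin(.265)
print("F x',y'",[round(float(v),1) for v in(o['ft_force'][0]*c+o['ft_force'][1]*s,-o['ft_force'][0]*s+o['ft_force'][1]*c)],"M",[round(float(v),2) for v in(o['moment'][0]*c+o['moment'][1]*s,-o['moment'][0]*s+o['moment'][1]*c)])
E
python3 s.py
```

```text
7.15 [529.02  64.29  31.42] ori [ 1.9039  2.4961 -0.003 ] F [  0.2 -13.4   3. ] M [-2.77  0.02  0.11] w 13.6
F x',y' [-3.3, -13.0] M [-2.67, 0.75]
```

Call:
{"api": "play_rows", "payload": {"increments": "0 -0.0005 0.0019 0 0;0 0 0 0 0;0 0 0 0 0"}}

```text
t: 7.45
ee_pos: [528.7, 65.6, 31.7]
orientation: [1.903, 2.496, -0.004]
ft_force: [0.7, -17.0, 7.0]
width: 13.7
```

```bash
python3 s.py; python3 - <<'E'
from h import *
a=cam('side');save(a,'j.png',(225,170,305,235),8)
E
```

```text
7.45 [528.71  65.56  31.65] ori [ 1.9032  2.4958 -0.0037] F [  0.7 -17.    7. ] M [-3.36  0.1   0.11] w 13.7
F x',y' [-3.8, -16.6] M [-3.22, 0.97]
```

View pics/j.png

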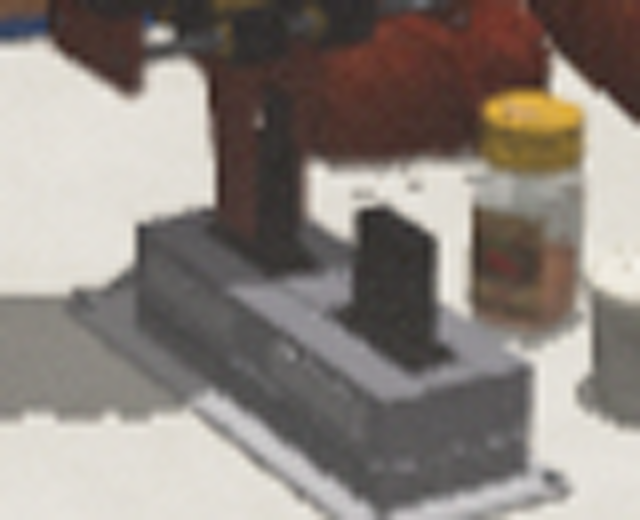

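The tab is between the pads, seen at crop (280,180), and the housing is down. Fz is positive because the foot's corner bears on the bay floor, so I'll lift along with the tilt.

Call:
{"api": "play_rows", "payload": {"increments": "0 -0.0003 0.001 0.001 0;0 0 0 0.001 0;0 0 0 0 0"}}

```text
t: 7.8
ee_pos: [528.1, 67.2, 32.6]
orientation: [1.905, 2.496, -0.003]
ft_force: [3.3, -12.7, -6.6]
width: 13.9
```

```bash
python3 s.py
```

```text
7.8 [528.1   67.2   32.56] ori [ 1.9047  2.4959 -0.003 ] F [  3.3 -12.7  -6.6] M [-2.62 -0.58  0.02] w 13.9
F x',y' [-0.2, -13.1] M [-2.69, 0.12]
```

Call:
{"api": "play_rows", "payload": {"increments": "0 0.0006 -0.0022 0 0;0 0.0006 -0.0022 0 0;0 0.0006 -0.0022 0.0003 0;0 0.0006 -0.0022 0.0003 0;0 0.0006 -0.0022 0.0003 0;0 0.0006 -0.0022 0 0;0 0 0 0 0"}}

```text
t: 8.5
ee_pos: [530.5, 58.6, 34.4]
orientation: [-1.907, -2.492, -0.003]
ft_force: [-3.4, 14.5, 2.4]
width: 13.9
```

```bash
python3 s.py
```

```text
8.5 [530.53  58.59  34.36] ori [-1.9071 -2.4922 -0.0027] F [-3.4 14.5  2.4] M [ 2.71  0.84 -0.09] w 13.9
F x',y' [0.5, 14.9] M [2.84, 0.1]
```

Call:
{"api": "play_rows", "payload": {"increments": "0 0.0005 -0.002 0.0003 0;0 0 0 0.0004 0;0 0 0 0 0"}}

```text
t: 8.8
ee_pos: [531.0, 56.7, 34.9]
orientation: [-1.907, -2.493, -0.003]
ft_force: [-3.0, 14.4, -0.9]
width: 14.0
```

```bash
python3 s.py
```

```text
8.8 [531.    56.67  34.87] ori [-1.9068 -2.4926 -0.0027] F [-3.  14.4 -0.9] M [2.78 0.64 0.05] w 14.0
F x',y' [0.9, 14.7] M [2.85, -0.11]
```

Call:
{"api": "play_rows", "payload": {"increments": "0 -0.0006 0.0023 0 0;0 -0.0006 0.0023 0.0003 0;0 -0.0006 0.0023 0.0004 0;0 -0.0006 0.0023 0.0004 0;0 -0.0006 0.0023 0.0004 0;0 -0.0006 0.0023 0.0003 0;0 -0.0006 0.0023 0 0;0 0 0 0 0"}}

```text
t: 9.6
ee_pos: [528.4, 67.5, 37.4]
orientation: [1.903, 2.496, -0.004]
ft_force: [-1.4, -17.0, 5.0]
width: 13.4
```

```bash
python3 s.py
```

```text
9.6 [528.37  67.53  37.45] ori [ 1.903   2.4958 -0.0036] F [ -1.4 -17.    5. ] M [-3.17  0.24  0.1 ] w 13.4
F x',y' [-5.8, -16.1] M [-3.0, 1.06]
```

Call:
{"api": "play_rows", "payload": {"increments": "0 0.0006 -0.0023 0.0003 0;0 0.0006 -0.0023 0.0004 0;0 0.0006 -0.0023 0.0005 0;0 0.0006 -0.0023 0.0005 0;0 0.0006 -0.0023 0.0005 0;0 0.0006 -0.0023 0.0004 0;0 0.0006 -0.0023 0.0002 0;0 0 0 0 0"}}

```text
t: 10.4
ee_pos: [531.5, 56.4, 39.8]
orientation: [-1.908, -2.493, -0.003]
ft_force: [-3.5, 12.9, 3.3]
width: 14.0
```

```bash
python3 s.py
```

```text
10.4 [531.47  56.41  39.76] ori [-1.9076 -2.4927 -0.0033] F [-3.5 12.9  3.3] M [ 2.6   0.83 -0.  ] w 14.0
F x',y' [0.0, 13.3] M [2.72, 0.12]
```

Call:
{"api": "play_rows", "payload": {"increments": "0 -0.0006 0.0024 0.0003 0;0 -0.0006 0.0024 0.0004 0;0 -0.0006 0.0024 0.0005 0;0 -0.0006 0.0024 0.0005 0;0 -0.0006 0.0024 0.0005 0;0 -0.0006 0.0024 0.0004 0;0 -0.0006 0.0024 0.0002 0;0 0 0 0 0"}}

```text
t: 11.2
ee_pos: [528.4, 68.5, 42.8]
orientation: [1.903, 2.496, -0.003]
ft_force: [-0.7, -13.6, 2.4]
width: 14.1
```

```bash
python3 s.py;  python3 - <<'E'
from h import *
a=cam('side');save(a,'k.png',(225,165,305,235),8)
E
```

```text
11.2 [528.4   68.51  42.8 ] ori [ 1.9035  2.4957 -0.0032] F [ -0.7 -13.6   2.4] M [-2.72  0.11  0.07] w 14.1
F x',y' [-4.2, -12.9] M [-2.6, 0.81]
```

View pics/k.png

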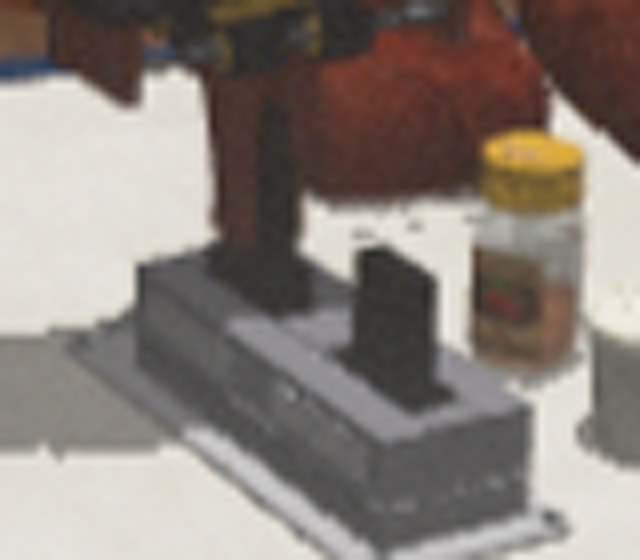

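The notched cartridge's body now stands out of the bay as a black step at crop (210–315, 245–310). The housing is still on its base, so the rocking works, with about 11 mm risen. I'll continue.

Call:
{"api": "play_rows", "payload": {"increments": "0 0.0006 -0.0024 0.0003 0;0 0.0006 -0.0024 0.0004 0;0 0.0006 -0.0024 0.0005 0;0 0.0006 -0.0024 0.0005 0;0 0.0006 -0.0024 0.0005 0;0 0.0006 -0.0024 0.0004 0;0 0.0006 -0.0024 0.0002 0;0 0 0 0 0"}}

```text
t: 12.05
ee_pos: [531.8, 56.2, 45.5]
orientation: [-1.908, -2.493, -0.004]
ft_force: [-2.0, 12.0, 3.1]
width: 14.2
```

```bash
python3 s.py
```

```text
12.05 [531.85  56.24  45.5 ] ori [-1.9078 -2.4933 -0.0038] F [-2.  12.   3.1] M [2.36 0.63 0.02] w 14.2
F x',y' [1.2, 12.1] M [2.45, -0.01]
```

Call:
{"api": "play_rows", "payload": {"increments": "0 -0.0007 0.0025 0.0003 0;0 -0.0007 0.0025 0.0004 0;0 -0.0007 0.0025 0.0005 0;0 -0.0007 0.0025 0.0005 0;0 -0.0007 0.0025 0.0005 0;0 -0.0007 0.0025 0.0004 0;0 -0.0007 0.0025 0.0002 0;0 0 0 0 0"}}

```text
t: 12.85
ee_pos: [528.4, 69.5, 48.7]
orientation: [1.903, 2.495, -0.002]
ft_force: [0.9, -11.5, 3.7]
width: 13.7
```

```bash
python3 s.py
```

```text
12.85 [528.38  69.48  48.66] ori [ 1.9030e+00  2.4949e+00 -1.6000e-03] F [  0.9 -11.5   3.7] M [-2.55 -0.24  0.02] w 13.7
F x',y' [-2.1, -11.4] M [-2.53, 0.43]
```

Call:
{"api": "play_rows", "payload": {"increments": "0 0.0007 -0.0025 0.0003 0;0 0.0007 -0.0025 0.0004 0;0 0.0007 -0.0025 0.0005 0;0 0.0007 -0.0025 0.0005 0;0 0.0007 -0.0025 0.0005 0;0 0.0007 -0.0025 0.0004 0;0 0.0007 -0.0025 0.0002 0;0 0 0 0 0"}}

```text
t: 13.65
ee_pos: [532.0, 56.2, 51.3]
orientation: [-1.908, -2.494, -0.004]
ft_force: [-2.0, 11.3, 5.7]
width: 13.9
```

```bash
python3 s.py
```

```text
13.65 [531.99  56.22  51.29] ori [-1.9078 -2.4935 -0.0041] F [-2.  11.3  5.7] M [2.39 0.49 0.07] w 13.9
F x',y' [1.0, 11.5] M [2.44, -0.15]
```

Call:
{"api": "play_rows", "payload": {"increments": "0 -0.0007 0.0025 0.0003 0;0 -0.0007 0.0025 0.0004 0;0 -0.0007 0.0025 0.0005 0;0 -0.0007 0.0025 0.0005 0;0 -0.0007 0.0025 0.0005 0;0 -0.0007 0.0025 0.0004 0;0 -0.0007 0.0025 0.0002 0;0 0 0 0 0"}}

```text
t: 14.45
ee_pos: [528.6, 70.1, 54.2]
orientation: [1.904, 2.495, 0.0]
ft_force: [2.1, -8.3, 3.3]
width: 13.9
```

```bash
python3 s.py
```

```text
14.45 [528.56  70.09  54.18] ori [1.9038e+00 2.4945e+00 1.0000e-04] F [ 2.1 -8.3  3.3] M [-1.88 -0.71 -0.07] w 13.9
F x',y' [-0.1, -8.6] M [-2.0, -0.19]
```

Call:
{"api": "play_rows", "payload": {"increments": "0 0.0007 -0.0025 0.0004 0;0 0.0007 -0.0025 0.0005 0;0 0.0007 -0.0025 0.0006 0;0 0.0007 -0.0025 0.0006 0;0 0.0007 -0.0025 0.0006 0;0 0.0007 -0.0025 0.0004 0;0 0 0 0 0"}}

```text
t: 15.15
ee_pos: [530.5, 57.9, 56.6]
orientation: [-1.907, -2.493, -0.001]
ft_force: [-3.1, 11.9, 6.5]
width: 13.7
```

```bash
python3 s.py
```

```text
15.15 [530.5   57.9   56.64] ori [-1.9072e+00 -2.4931e+00 -1.4000e-03] F [-3.1 11.9  6.5] M [2.23 0.5  0.06] w 13.7
F x',y' [0.1, 12.3] M [2.29, -0.11]
```

Call:
{"api": "play_rows", "payload": {"increments": "0 -0.0007 0.0025 0.0004 0;0 -0.0007 0.0025 0.0005 0;0 -0.0007 0.0025 0.0007 0;0 -0.0007 0.0025 0.0007 0;0 -0.0007 0.0025 0.0007 0;0 -0.0003 0.0012 0.0004 0;0 0 0 0 0"}}

```text
t: 15.85
ee_pos: [527.4, 70.4, 59.9]
orientation: [1.907, 2.497, -0.0]
ft_force: [0.7, -0.6, -1.1]
width: 13.9
```

```bash
python3 s.py
```

```text
15.85 [527.42  70.35  59.93] ori [ 1.9068  2.4967 -0.    ] F [ 0.7 -0.6 -1.1] M [-0.11  0.06 -0.02] w 13.9
F x',y' [0.5, -0.8] M [-0.09, 0.09]
```

The forces have dropped to about the cartridge's weight, so the noses have let go. I'll lift straight up and then re-centre over the bay.

Call:
{"api": "play_rows", "payload": {"increments": "0 0 0 0.001 0;0 0 0 0.002 0;0 0 0 0.003 0;0 0 0 0.003 0;0 0 0 0.003 0;0 0 0 0.003 0;0 0 0 0.003 0;0 0.0005 -0.002 0.001 0;0 0.0005 -0.002 0 0;0 0.0005 -0.002 0 0;0 0.0005 -0.002 0 0;0 0 0 0 0;0 0 0 0 0"}}

```text
t: 17.15
ee_pos: [529.4, 62.1, 78.7]
orientation: [-1.907, -2.496, 0.0]
ft_force: [0.7, -0.6, -2.0]
width: 13.7
```

```bash
python3 s.py;  python3 - <<'E'
from h import *
a=cam('side');save(a,'l.png',(225,145,315,235),6);P=pts(a)
g=a['img'].max(-1)
# black cartridge pixels near the grip
m=(g<62)&(abs(P[...,0]-530)<45)&(P[...,1]>20)&(P[...,1]<100)&(P[...,2]>60)&(P[...,2]<135)
for v in np.unique(np.where(m)[0]): 
    u=np.where(m[v])[0]; print(v,u.min(),u.max(),[tuple(map(int,P[v,k].round())) for k in (u.min(),u[len(u)//2],u.max())])
E
```

```text
17.15 [529.36  62.11  78.75] ori [-1.9075e+00 -2.4960e+00  3.0000e-04] F [ 0.7 -0.6 -2. ] M [-0.09 -0.    0.03] w 13.7
F x',y' [0.5, -0.7] M [-0.09, 0.02]
180 258 262 [(524, 47, 135), (537, 45, 134), (537, 45, 134)]
181 258 262 [(525, 49, 130), (530, 43, 132), (536, 42, 132)]
182 258 262 [(524, 47, 128), (529, 39, 130), (536, 43, 128)]
183 258 262 [(525, 48, 124), (530, 43, 125), (536, 42, 125)]
184 258 262 [(524, 47, 121), (533, 41, 122), (537, 44, 121)]
185 254 263 [(513, 54, 116), (529, 39, 120), (545, 58, 111)]
186 253 262 [(516, 78, 102), (526, 42, 115), (536, 41, 115)]
187 253 262 [(516, 77, 99), (526, 53, 108), (537, 42, 111)]
188 253 264 [(514, 70, 99), (525, 37, 110), (545, 47, 105)]
189 253 264 [(515, 73, 94), (526, 41, 106), (543, 41, 104)]
190 253 263 [(515, 72, 91), (522, 39, 103), (539, 38, 102)]
191 253 263 [(514, 69, 88), (523, 42, 98), (538, 36, 99)]
192 254 263 [(515, 60, 88), (525, 35, 97), (539, 37, 95)]
193 253 263 [(516, 76, 78), (524, 33, 95), (539, 37, 92)]
194 253 263 [(514, 68, 78), (524, 44, 87), (539, 37, 88)]
195 255 263 [(518, 59, 78), (525, 37, 86), (538, 34, 86)]
196 256 263 [(519, 49, 78), (525, 35, 83), (538, 33, 83)]
197 258 263 [(525, 46, 75), (531, 32, 81), (538, 34, 79)]
```

View pics/l.png

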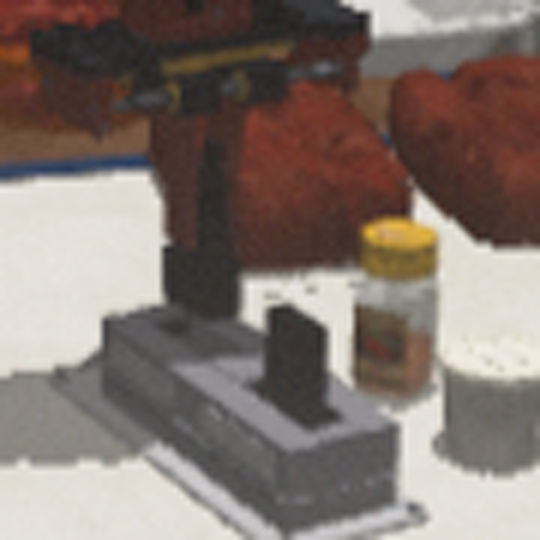

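The cartridge hangs clear above its bay. Its underside runs along crop (165,305)–(240,320) at z≈76–78, level to about 0.05 rad, with the bay mouth visible beneath it. The plain cartridge is seated. One numeric check of the housing and plain cartridge, then I hand in.

```bash
python3 - <<'E'
from h import *
d=cam('side');P=pts(d);x,y,z=[P[...,i] for i in range(3)];g=d['img'].max(-1)
print('housing top',np.median(z[196:222,242:292][(abs(z[196:222,242:292]-56)<8)&(g[196:222,242:292]>70)]))
m=(z>68)&(z<115)&(g<70)&(abs(x-552)<30)&(abs(y+38)<30)
print('plain',np.median(P[m],0),np.percentile(z[m],95))
o=ctrl.get_obs();print(o['ee_pos'],abs(o['qvel']).max(),o['width'],o['ft_force'])
print(ctrl.close_job())
E
```

```text
housing top 54.623453923949114
plain [550.81915849 -41.36743877  88.06822964] 104.10621106130557
[529.35825138  62.25010411  78.81035512] 0.0020872593549971395 13.651307826514344 [ 0.19590811  0.02811941 -2.00910781]
the job is handed in; nothing more can be done
None
```

The notched cartridge (the +y bay, next to the knife rest) is out of its bay and held still above it, and the job is handed in at about 17 s of the 40 s allowed. I took it by its grip and rocked it about 10 swings, leaning towards the rest's end first and rising 2–3 mm per swing. The noses let go at about 26–29 mm. I then lifted it straight up and centred it over the bay.

**Last checks:**
- **Cartridge:** its underside is about 20 mm above the housing top and level to roughly 0.05 rad. It hangs freely, with the wrist force close to its weight.
- **Grip:** the jaws are on the tab at 13.7 mm opening.
- **Housing:** its top reads 54.6 mm against 54.7 mm at the start, so it is down on its base.
- **Plain cartridge:** it is where it was, within about 1 mm.
- **Bystanders:** the jar and white cup look untouched in the last picture. I did not check the other things numerically, but the arm passed well above them.

**Disagreements and limits:**
- **Height reading:** the reported TCP height was about 34 mm lower than the cameras showed, at any opening. I went by the cameras.
- **Lean angle:** I could not see it directly during the rocking. I inferred about ±0.12 rad from the grip's sideways movement, so whether the two lean steps registered is likely but not confirmed.
- **Pull force:** early in the rocking the upward pull briefly read 6.6 N, under the roughly 9 N that holds the housing down.
- **Pictures:** I viewed 11, one over the budget of 10.

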